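Start the block-cooling plate

TASK

Start the cooling plate: first press down the white-barred end of the mains rocker so that it is fully on, then push the blue key fully down, then the green key fully down; they stay where they are pressed. Keep strictly to that order, leave the red and yellow keys up, and do not move the cassettes, the jar or the slide box.

Things in the scene. Friction and masses are not known exactly. Their poses are not given: they have to be found in the camera images.
- chiller: Bench-top block-cooling plate, fixed. Origin: on the bench under the centre of its control strip: blue, 110 (x) x 340 (y) mm, flat grey deck 60 mm above the bench. Beyond it (+x) a white base with a metal plate, 280 x 340 mm, 46 mm high. On the deck, in a row along y at -120, -60, 0, 60, 120 mm, sit the rocker and four keys, in varying order. x points away from the robot, z up
- rocker (a joint): Dark grey mains rocker of shallow V shape, 60 (chiller's x) x 28 x 8 mm, in a black frame 12 mm high; pivots at the V's bottom about the chiller's y, 78 mm above the bench. White bar on the half nearer the robot. 0 = off: that half slants up 0.36 rad, the far half is level (starts at 0 to 0.06); 0.36 rad = on: the barred half level, hard stop. Takes about 2.5 N at the bar; stays where left
- rocker_mark (a point): the middle of the white bar on the rocker's upper face, 20 mm from the pivot along its near half (the end is 10 mm further); moves with the rocker: 89 mm above the bench at off, 82 mm at on. Its axes are parallel to the chiller's at value 0
- blue_key (a joint): Round blue latching push key (cold), 30 mm across, in a fixed black collar 44 mm across, 10 mm high, on the deck. 0 = up (top 12 mm above the collar); grows as it is pushed down; 0.007 m = fully down, hard stop. Takes about 2.5 N, has no spring and stays where it is left; pushing another key does not release it
- blue_key_top (a point): centre of the top face of the blue key, 82 mm above the bench when up and 75 mm when fully down; moves with the key; z points up
- green_key (a joint): Round green latching push key (start), 30 mm across, in a fixed black collar 44 mm across, 10 mm high, on the deck. 0 = up (top 12 mm above the collar); grows as it is pushed down; 0.007 m = fully down, hard stop. Takes about 2.5 N, has no spring and stays where it is left; pushing another key does not release it
- green_key_top (a point): centre of the top face of the green key, 82 mm above the bench when up and 75 mm when fully down; moves with the key; z points up
- red_key (a joint): Round red latching push key (not part of this job), 30 mm across, in a fixed black collar 44 mm across, 10 mm high, on the deck. 0 = up (top 12 mm above the collar); grows as it is pushed down; 0.007 m = fully down, hard stop. Takes about 2.5 N, has no spring and stays where it is left; pushing another key does not release it
- red_key_top (a point): centre of the top face of the red key, 82 mm above the bench when up and 75 mm when fully down; moves with the key; z points up
- yellow_key (a joint): Round yellow latching push key (not part of this job), 30 mm across, in a fixed black collar 44 mm across, 10 mm high, on the deck. 0 = up (top 12 mm above the collar); grows as it is pushed down; 0.007 m = fully down, hard stop. Takes about 2.5 N, has no spring and stays where it is left; pushing another key does not release it
- yellow_key_top (a point): centre of the top face of the yellow key, 82 mm above the bench when up and 75 mm when fully down; moves with the key; z points up
- cassette_a_center (a point): centre of a loose orange tissue cassette lying on the metal plate, 28 x 40 x 10 mm, x along its short side
- cassette_b_center (a point): centre of a loose green tissue cassette lying on the metal plate, 28 x 40 x 10 mm, x along its short side
- jar_center (a point): centre of a loose specimen jar with a white cap standing on the bench beside the chiller's +y end, 52 mm across, 75 mm high
- slide_box_center (a point): centre of a loose blue slide box with a white lid on the bench beside the chiller's -y end, about 92 x 37 x 40 mm, x along its long side

How it is judged:
By the outcome, as a careful person would: the job done as asked, in the order asked, and still so for the second after the job is handed in, with the robot touching nothing.
It also fails if it takes over 45 s, if anything falls off the work surface, if the arm or the gripper's body presses on something with over 40 N, if the wrist force passes 120 N, or if a joint passes its speed limit or range.

ROBOT

A 7-joint arm with a two-finger parallel gripper is mounted at the origin on the work surface. World frame = base frame: x ahead of the robot, y to its left, z up, the work surface at z = 0. Lengths are in m, angles in rad, forces in N, time in s.
With the tool pointing down it reaches from about 0.425 to 0.925 m from the base axis. Payload 6.8 kg.
Tool frame: the origin (TCP) lies midway between the tips of the shut fingers; the grasp point (between the pads) lies 19 mm behind it; z points along the fingers, y is the direction in which the jaws open and shut (so a half turn about z gives the same grasp; the last joint's range is limited). The gripper opens to 85 mm and grips with 20 to 120 N. Pads are 22 mm wide; open, the fingers measure 114 mm over their backs; the gripper's body (76 mm by 85 mm) begins 54 mm behind the grasp point. The pads swing forward as they close: fully open they stand 13 mm farther back than shut.
Start: joints at [1.009, 0.477, 0.022, 1.555, -0.011, 1.109, -0.083], TCP at [0.296, -0.607, 0.231] pointing down, gripper open.
Joint ranges: [-2.96, 2.96], [-0.34, 2.1], [-1.41, 1.46], [0.24, 2.44], [-1.37, 4.51], [0.17, 1.92], [-2.96, 2.96]. Speed limits (rad/s): [2.39, 2.39, 3.14, 3.14, 3.14, 3.14, 3.14].

INTERFACE

Orientations are given as a unit quaternion [w, x, y, z].
In Python, from station import bot gives the robot as it stands.
- The arm moves only by the shell command python3 -m jog 'ROWS' [FORCE]. ROWS is JSON, a list of rows, each a list of 3 entries, a list of its own where there are three numbers: the shift along the tool's x, y, z in mm, then the turn, a rotation vector about the tool's x, y, z in degrees, then the closure, from -1 (fully open) to 1 (shut). A call has 1 to 12 rows; each row shifts and turns the commanded pose from where the row before left it, along the tool's axes as they then stand; what a row does not reach is not made up. A row lasts 1/8 s, in which the tool goes at most 62.5 mm and 10.7 degrees, less where a joint would pass 70% of its speed; a pose out of reach is approached as far as the arm can. A call is refused whole if a number of a shift passes 62.5 or a number of a turn 10.7, either way. A call with a gripper value outside its range is refused whole. The fingers move at their own pace and stop on an object; FORCE is the grip in N (left out, the last holds). Time passes only in rows, so rows that do not move let the fingers close. It gives the time, the measured TCP pose, the force and the opening at its end, in the units of the state.
- bot.get_obs(): the state, without advancing time (a new reading comes with each control period).
- bot.read_camera(name): name is "side" or "top"; returns (picture, depth): 420x560x3 uint8, red, green, blue; 420x560 float32, m along the optical axis (not along the pixel's ray), 0 where there is no reading.
- bot.camera_info(name): a dict with "fx", "fy", "cx", "cy" (pixels), "k1" (the pictures are not rectified: a ray, as slopes to the right and down, at radius r is drawn at 1 + k1 r^2 times it, then the intrinsics apply), "world_from_camera" (4x4, takes a point from camera to world coordinates). Camera axes: x right, y up, looking along -z (the intrinsics and any distortion apply to the point x, -y, -z); pixel columns grow to the right and rows downward; lengths in m; the calibration is good to about 2 mm. A picture is of the moment at which its call begins. camera_info takes no time and is no camera call.
- bot.hand_in(): hands the job in, once; it reports no verdict.
Trained networks look in the newest picture that a camera, given by its name, has taken for a name from the list of things; names that differ only in an ending like _2 or _b are one class to them, and where a whole thing is asked for, a point or a joint stands for the part that bears it (a point fixed in the world has none). Each returns a list of dicts, best first, with "score" (0 to 1); they miss things now and then, are a little off and sometimes report something else, mostly with a low value. They report only what shows in the picture. A call takes as long as a camera call.
- bot.find_in(camera, thing): "xy" ([column, row] as shares, 0 to 1, of the picture: columns of its width, rows of its height, amid what is visible of it).
- bot.cut_out(camera, thing): "pixels" (420x560 bool, what is visible of it) and "xy" ([column, row] as shares, 0 to 1, of the picture: columns of its width, rows of its height, amid what is visible of it).
- bot.landmark_of(camera, thing): "xy" ([column, row] as shares, 0 to 1, of the picture: columns of its width, rows of its height: a listed point, or the origin of a listed thing).
The state is a dict: "t": time; "q": joint angles; "joint_vel": joint speeds; "joint_torque": joint torques, N m; "eef_pos": TCP position; "tool_rot": TCP orientation; "contact_force": force on the tool from outside, world axes, zero at the start; "torque": the same for the moment, N m; "gripper_width": opening from 0.0 (shut) to 1.0 (fully open).
Only numpy, scipy, OpenCV 4.12 (cv2) and the standard library are available. Lean on these libraries where they do the work, as an engineer would, in place of code of your own. Each camera call takes 0.05 s, during which the arm holds its last target.

## Working session

There is one attempt and no reset: what is moved stays moved. The work goes in short steps, Python scripts to look and compute and a shell command to move; the robot and the scene stay as the last step left them, time stands still between calls to the robot, and variables do not carry over. Pictures are saved under pics/ and viewed, and the job is handed in when it is done.

```bash
mkdir -p pics; ls
cat > h.py <<'E'
import numpy as np, cv2
from station import bot
def ray(ci,u,v):
    xd=(u-ci["cx"])/ci["fx"]; yd=(v-ci["cy"])/ci["fy"]
    x,y=xd,yd
    for _ in range(30):
        s=1+ci["k1"]*(x*x+y*y); x,y=xd/s,yd/s
    return np.array([x,-y,-1.0])
def at_z(ci,u,v,z):
    T=np.array(ci["world_from_camera"]); d=T[:3,:3]@ray(ci,u,v); o=T[:3,3]
    return o+d*(z-o[2])/d[2]
def at_depth(ci,u,v,dep):
    T=np.array(ci["world_from_camera"]); return T[:3,:3]@(ray(ci,u,v)*dep)+T[:3,3]
E
python3 - <<'E'
from h import *
for c in ("top","side"):
    im,d=bot.read_camera(c); cv2.imwrite(f"pics/{c}0.png",im[:,:,::-1]); ci=bot.camera_info(c)
    print(c,{k:ci[k] for k in("fx","cx","k1")},np.round(ci["world_from_camera"],3).tolist())
    for n,z in(("rocker_mark",.088),("blue_key_top",.082),("green_key_top",.082),("red_key_top",.082),("yellow_key_top",.082)):
        for r in bot.landmark_of(c,n)[:2]:
            u,v=r["xy"][0]*560,r["xy"][1]*420
            print(n,round(r["score"],2),round(u),round(v),at_z(ci,u,v,z).round(4),at_depth(ci,u,v,d[int(v),int(u)]).round(4))
print(bot.get_obs())
E
```

```text
pics
top {'fx': 398.18549792677356, 'cx': 275.8780300719217, 'k1': 0.021596253731241365} [[0.002, 0.99, -0.143, 0.534], [-1.0, 0.004, 0.012, 0.042], [0.013, 0.143, 0.99, 0.829], [0.0, 0.0, 0.0, 1.0]]
rocker_mark 0.6 327 249 [ 0.5671 -0.0619  0.088 ] [ 0.567  -0.0617  0.0893]
blue_key_top 0.56 228 246 [0.5721 0.1231 0.082 ] [0.5721 0.1231 0.0819]
blue_key_top 0.46 360 238 [ 0.5878 -0.1246  0.082 ] [ 0.5876 -0.124   0.0844]
green_key_top 0.49 263 241 [0.5807 0.0567 0.082 ] [0.5806 0.0567 0.0836]
red_key_top 0.76 295 242 [ 0.5792 -0.0029  0.082 ] [ 0.579  -0.0028  0.0843]
red_key_top 0.69 171 250 [0.5647 0.2283 0.082 ] [0.5649 0.2298 0.076 ]
yellow_key_top 0.45 230 247 [0.5697 0.1177 0.082 ] [0.5697 0.1177 0.0816]
side {'fx': 536.4901481385004, 'cx': 275.1369795688431, 'k1': -0.1249338606224673} [[-0.994, 0.057, -0.097, 0.548], [-0.112, -0.598, 0.794, 1.013], [-0.013, 0.8, 0.6, 0.796], [0.0, 0.0, 0.0, 1.0]]
rocker_mark 0.59 325 166 [ 0.5592 -0.0697  0.088 ] [ 0.5592 -0.0698  0.0879]
rocker_mark 0.46 317 154 [ 0.5822 -0.1221  0.088 ] [ 0.5825 -0.1331  0.0812]
blue_key_top 0.68 317 155 [ 
[... 442 characters left out ...]
.00891447,  0.47700435,  0.02237496,  1.55539821, -0.01152034,
        1.10925501, -0.08308124]), 'joint_vel': array([ 3.24421359e-05, -5.14158548e-04,  1.22357229e-03,  1.16388498e-04,
       -1.19336554e-03, -1.90000003e-04, -8.71445653e-04]), 'joint_torque': array([-1.09016550e-03, -5.96011591e+01,  1.60495967e+00, -2.81418622e+01,
        1.23400893e-02,  1.85422585e-03, -5.52366089e-05]), 'eef_pos': array([ 0.2959382 , -0.60670165,  0.23130525]), 'tool_rot': array([2.36200987e-05, 9.74369265e-01, 2.24954517e-01, 3.01958374e-05]), 'contact_force': array([ 0.2620229 , -0.19773283, -0.9485146 ]), 'torque': array([ 0.04065453,  0.01467041, -0.00979391]), 'gripper_width': 0.9981194305913806}
```

View pics/top0.png

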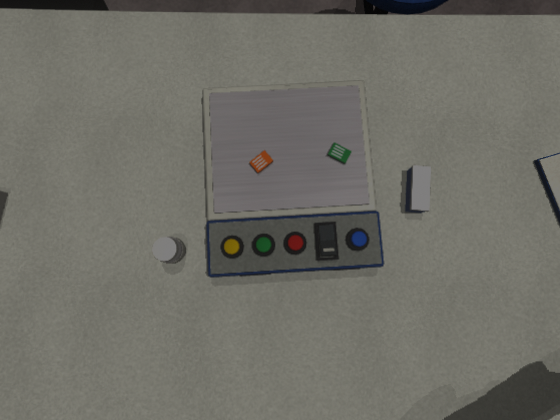

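View pics/side0.png

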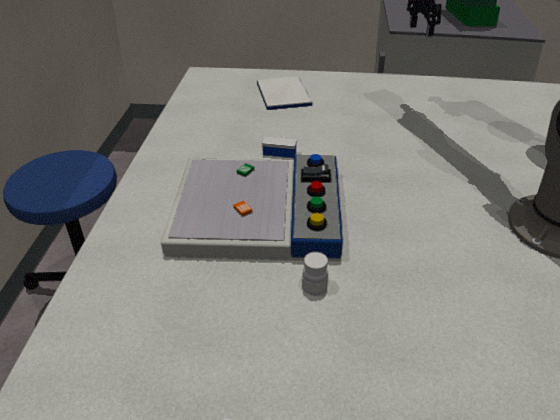

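The top view shows the row from +y to -y: yellow (231,246), green (263,244), red (295,243), rocker (326,241, white bar at 328,249) and blue (358,239). The network's second "blue" at (228,246) is really the yellow key. Next I refine the centres by colour.

Run:
```python
from h import *
def comp(mask,u0,v0,r=14):
    m=np.zeros_like(mask);m[v0-r:v0+r,u0-r:u0+r]=mask[v0-r:v0+r,u0-r:u0+r]
    vs,us=np.nonzero(m);return us.mean()+.5,vs.mean()+.5,len(us),m
P={}
for c,pts in (("top",dict(yellow=(231,246),green=(263,244),red=(295,243),blue=(358,239),bar=(328,249))),("side",dict(yellow=(317,219),green=(316,202),red=(317,187),blue=(316,159),bar=(325,167)))):
    im,d=bot.read_camera(c);ci=bot.camera_info(c)
    hsv=cv2.cvtColor(im,cv2.COLOR_RGB2HSV)
    for k,(u,v) in pts.items():
        H,S,V=[hsv[:,:,i].astype(int) for i in range(3)]
        if k=="bar": m=(V>115)&(S<60); r=6
        else:
            hv=dict(yellow=25,green=62,red=0,blue=112)[k]; dh=np.abs(H-hv);dh=np.minimum(dh,180-dh); m=(dh<12)&(S>130)&(V>60); r=11
        z=.088 if k=="bar" else .082
        try:
            a,b,n,mm=comp(m,u,v,r); dd=np.median(d[mm]); print(c,k,round(a,1),round(b,1),n,at_z(ci,a,b,z).round(4),at_depth(ci,a,b,dd).round(4))
        except Exception as e: print(c,k,e)
    x=cv2.resize(im[215:275,200:390] if c=="top" else im[145:260,260:370],None,fx=4,fy=4,interpolation=cv2.INTER_CUBIC);cv2.imwrite(f"pics/{c}_crop.png",x[:,:,::-1])
```

```text
top yellow 231.7 246.5 192 [0.5711 0.1155 0.082 ] [0.5711 0.1154 0.083 ]
top green 263.9 244.7 158 [0.5747 0.0554 0.082 ] [0.5747 0.0554 0.0832]
top red 295.6 242.7 184 [ 0.5787 -0.004   0.082 ] [ 0.5786 -0.004   0.0826]
top blue 359.3 238.9 183 [ 0.586  -0.1239  0.082 ] [ 0.586  -0.1237  0.0828]
top bar nan nan 0 [nan nan nan] [nan nan nan]
side yellow 317.1 219.0 139 [0.5685 0.1264 0.082 ] [0.5686 0.1222 0.0786]
side green 316.8 200.7 75 [0.5723 0.0624 0.082 ] [0.5724 0.0586 0.0791]
side red 316.4 185.2 85 [0.5761 0.003  0.082 ] [ 5.762e-01 -2.000e-04  7.980e-02]
side blue 315.7 158.4 74 [ 0.5838 -0.1116  0.082 ] [ 0.5839 -0.1168  0.0787]
side bar 323.5 167.8 13 [ 0.5627 -0.062   0.088 ] [ 0.5628 -0.0638  0.0868]<stdin>:4: RuntimeWarning: Mean of empty slice.
  ret = ret.dtype.type(ret / rcount)
  return _methods._mean(a, axis=axis, dtype=dtype,
  ret = ret.dtype.type(ret / rcount)
```

Run:
```python
from h import *
from scipy.spatial.transform import Rotation as R
o=bot.get_obs();q=o["tool_rot"];print(o["t"],R.from_quat([q[1],q[2],q[3],q[0]]).as_matrix().round(3))
```

```text
0.7 [[ 0.899  0.438  0.   ]
 [ 0.438 -0.899  0.   ]
 [ 0.     0.    -1.   ]]
```

The pitch comes out at 60.0 mm and the yaw at about +3.6°, and the heights agree with the description. The rocker slot is at (0.582, -0.064), so the bar is near (0.5625, -0.065), which the side view confirms. I'll shut the fingers, turn about +22.4° around the tool z, then travel high.

```bash
python3 -m jog '[[[0,0,0],[0,0,10.4],1],[[0,0,0],[0,0,10],1],[[0,0,0],[0,0,2],1],[[28,-50,0],[0,0,0],1],[[28,-50,0],[0,0,0],1],[[28,-50,0],[0,0,0],1],[[28,-50,0],[0,0,0],1],[[28,-50,0],[0,0,0],1],[[28,-50,0],[0,0,0],1],[[28,-50,0],[0,0,0],1],[[28,-50,0],[0,0,0],1]]' 40 && python3 -m jog '[[[28,-50,0],[0,0,0],1],[[28,-50,0],[0,0,0],1],[[0,0,30],[0,0,0],1],[[0,0,30],[0,0,0],1],[[0,0,0],[0,0,0],1]]'
cat > st.py <<'E'
from h import *
from scipy.spatial.transform import Rotation as R
import sys
o=bot.get_obs();q=o["tool_rot"];M=R.from_quat([q[1],q[2],q[3],q[0]]).as_matrix();print(M.round(3).tolist(),o["contact_force"].round(2),o["gripper_width"])
print("yaw",np.degrees(np.arctan2(M[1,0],M[0,0])),o["eef_pos"])
xc=np.array([.998,.062,0])
for n,p in dict(rocker=np.array([.5823,-.064,.1])-.022*xc,blue=np.array([.5852,-.122,.095]),green=np.array([.574,.057,.095])).items(): print(n,(M.T@(p-o["eef_pos"])*1000).round(1))
E
python3 st.py
```

```text
t: 2.08
eef_pos: [0.4951, -0.1918, 0.2317]
tool_rot: [0.0, 0.999, 0.033, 0.0]
contact_force: [0.6, -0.4, 0.3]
gripper_width: 0.0
t: 2.7
eef_pos: [0.5424, -0.0899, 0.1695]
tool_rot: [-0.0, 0.999, 0.033, -0.002]
contact_force: [-0.5, 0.1, -0.1]
gripper_width: -0.001
[[0.998, 0.065, -0.004], [0.065, -0.998, 0.0], [-0.004, -0.001, -1.0]] [-0.53  0.07 -0.07] -0.000991357504767369
yaw 3.7388556737479295 [ 0.54236175 -0.08990455  0.16951818]
rocker [ 19.8 -23.3  69.4]
blue [41.  34.9 74.3]
green [  41.5 -144.5   74.4]
```

```bash
python3 -m jog '[[[20,-24,0],[0,0,0],1],[[0,0,35],[0,0,0],1],[[0,0,27],[0,0,0],1],[[0,0,0],[0,0,0],1],[[0,0,0],[0,0,0],1]]'; python3 st.py
python3 - <<'E'
from h import *
im,d=bot.read_camera("side");a=im[100:260,230:400]
im2,_=bot.read_camera("top");b=im2[180:300,190:400]
cv2.imwrite("pics/s1.png",cv2.resize(a,None,fx=3.5,fy=3.5,interpolation=2)[:,:,::-1]);cv2.imwrite("pics/t1.png",cv2.resize(b,None,fx=3.5,fy=3.5,interpolation=2)[:,:,::-1])
E
```

```text
t: 3.32
eef_pos: [0.5637, -0.0651, 0.1111]
tool_rot: [0.0, 1.0, 0.031, 0.001]
contact_force: [0.2, -0.1, 0.5]
gripper_width: -0.003
[[0.998, 0.063, 0.003], [0.063, -0.998, -0.0], [0.003, 0.0, -1.0]] [ 0.22 -0.1   0.52] -0.003244895249331277
yaw 3.606001831924952 [ 0.56367244 -0.06514488  0.11111828]
rocker [-3.4  0.  11.1]
blue [17.9 58.1 16.2]
green [  17.9 -121.3   16.1]
```

View pics/s1.png

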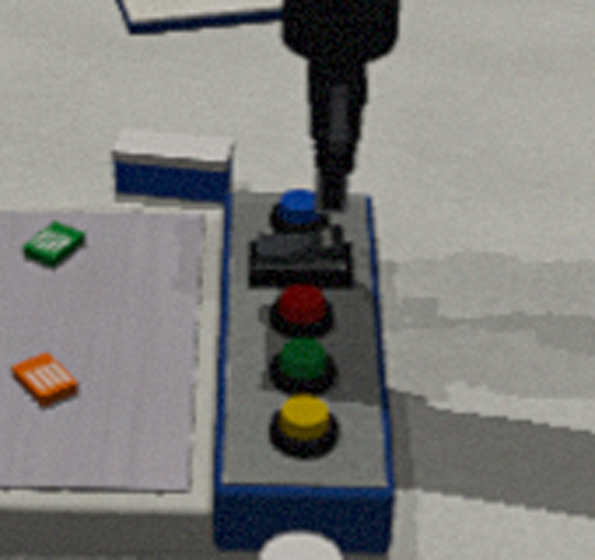

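View pics/t1.png

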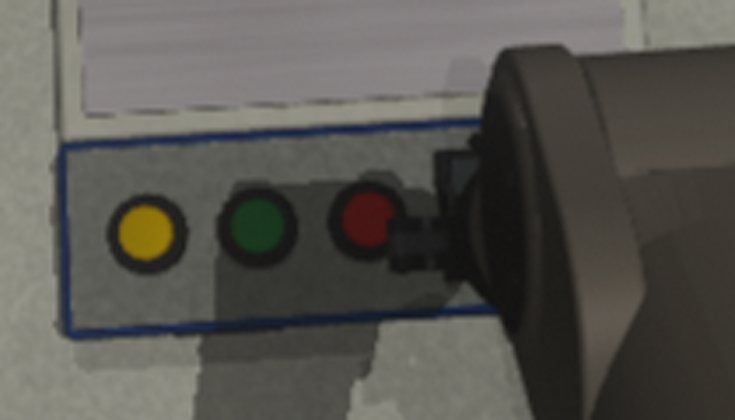

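The tip hangs over the bar, with the tip at (332,205) and the bar at (332,233) in the side crop. I'll shift 3 mm back and press in small steps while watching the force.

```bash
python3 -m jog '[[[-3,0,8],[0,0,0],1],[[0,0,8],[0,0,0],1],[[0,0,4],[0,0,0],1],[[0,0,3],[0,0,0],1],[[0,0,0],[0,0,0],1]]'; python3 -m jog '[[[0,0,2],[0,0,0],1],[[0,0,2],[0,0,0],1],[[0,0,0],[0,0,0],1]]'; python3 -m jog '[[[0,0,2],[0,0,0],1],[[0,0,0],[0,0,0],1],[[0,0,0],[0,0,0],1]]'; python3 st.py
```

```text
t: 4.05
eef_pos: [0.5595, -0.0651, 0.086]
tool_rot: [-0.0, 1.0, 0.031, 0.0]
contact_force: [-0.2, 0.2, -0.6]
gripper_width: 0.0
t: 4.42
eef_pos: [0.5596, -0.0651, 0.0823]
tool_rot: [0.0, 1.0, 0.031, 0.0]
contact_force: [0.1, 0.3, 0.2]
gripper_width: -0.004
t: 4.8
eef_pos: [0.5598, -0.0651, 0.082]
tool_rot: [0.0, 1.0, 0.031, 0.0]
contact_force: [-6.5, 1.0, 17.4]
gripper_width: 0.002
[[0.998, 0.063, 0.001], [0.063, -0.998, -0.0], [0.001, 0.0, -1.0]] [-6.5   0.98 17.35] 0.0017455295029077096
yaw 3.592466785481452 [ 0.55979891 -0.06505922  0.08195105]
rocker [  0.5   0.3 -18. ]
blue [ 21.8  58.4 -13. ]
green [  21.8 -120.9  -13.1]
```

It reached the hard stop at z = 82.0 mm with 17 N, which matches "on". I'll lift and check with pictures on the way to blue.

```bash
python3 -m jog '[[[0,0,-15],[0,0,0],1],[[0,0,-20],[0,0,0],1],[[11,29,0],[0,0,0],1],[[11,29,0],[0,0,0],1],[[0,0,0],[0,0,0],1],[[0,0,0],[0,0,0],1]]'; python3 st.py
python3 - <<'E'
from h import *
im,d=bot.read_camera("side");a=im[100:260,230:400]
im2,_=bot.read_camera("top");b=im2[180:300,190:400]
cv2.imwrite("pics/s2.png",cv2.resize(a,None,fx=3.5,fy=3.5,interpolation=2)[:,:,::-1]);cv2.imwrite("pics/t2.png",cv2.resize(b,None,fx=3.5,fy=3.5,interpolation=2)[:,:,::-1])
E
```

```text
t: 5.55
eef_pos: [0.585, -0.1209, 0.1154]
tool_rot: [-0.0, 1.0, 0.032, 0.0]
contact_force: [-0.1, 0.7, -0.6]
gripper_width: -0.005
[[0.998, 0.063, 0.0], [0.063, -0.998, 0.001], [0.0, -0.001, -1.0]] [-0.13  0.65 -0.63] -0.005130961334142182
yaw 3.615914989733084 [ 0.58496775 -0.12094383  0.1153925 ]
rocker [-21.1 -57.   15.4]
blue [ 0.2  1.1 20.4]
green [   0.3 -178.3   20.5]
```

View pics/s2.png

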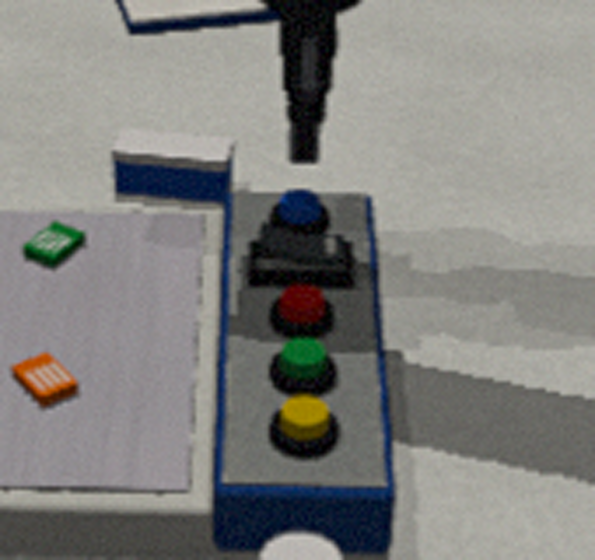

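View pics/t2.png

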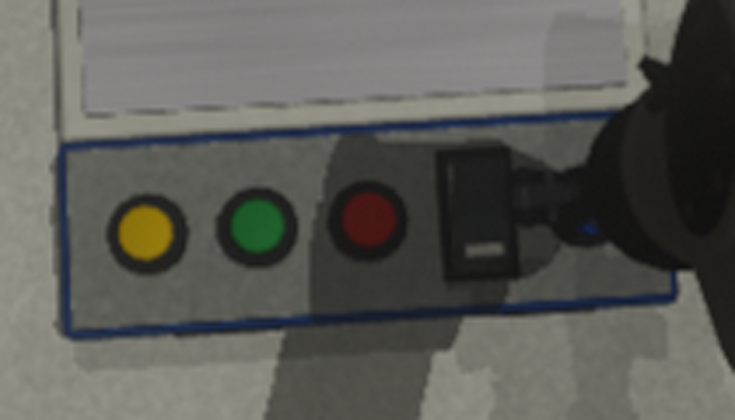

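The side crop shows the far half of the rocker raised at (285,240) and the bar down at (345,245). I'll check it numerically with depth before pressing blue.

```bash
cat > rk.py <<'E'
from h import *
xc=np.array([.998,.062,0]);yc=np.array([-.062,.998,0])
P=np.array([.5823,-.064,0])
ds=[bot.read_camera("top")[1] for _ in range(4)]
d=np.median(ds,0);ci=bot.camera_info("top")
vs,us=np.mgrid[215:275,205:390];pts=np.array([at_depth(ci,u+.5,v+.5,d[v,u]) for u,v in zip(us.ravel(),vs.ravel())])
rel=pts-P;a=rel@xc;b=rel@yc
m=(abs(b)<9)
for lo in range(-30,30,6):
    k=m&(a>lo/1e3)&(a<(lo+6)/1e3);print("rocker",lo+3,k.sum(),np.median(pts[k,2]).round(4) if k.any() else None)
for n,o in (("blue",-.06),("red",.06),("green",.12),("yellow",.18)):
    k=(np.hypot(a-.0,b-o)<.009);print(n,k.sum(),np.median(pts[k,2]).round(4) if k.any() else None)
E
python3 rk.py
```

```text
rocker -27 654 0.0614
rocker -21 673 0.0621
rocker -15 720 0.0716
rocker -9 723 0.0827
rocker -3 687 0.0829
rocker 3 638 0.0831
rocker 9 559 0.0822
rocker 15 439 0.0704
rocker 21 427 0.0612
rocker 27 457 0.061
blue 1 0.0823
red 72 0.0829
green 69 0.0828
yellow 69 0.0832
```

```bash
sed -i 's/abs(b)<9)/abs(b)<.009)/' rk.py; python3 rk.py
```

```text
rocker -27 59 0.0839
rocker -21 67 0.4242
rocker -15 93 0.2106
rocker -9 109 0.21
rocker -3 108 0.2125
rocker 3 77 0.2084
rocker 9 59 0.0885
rocker 15 28 0.0893
rocker 21 33 0.0914
rocker 27 22 0.0924
blue 1 0.0839
red 72 0.083
green 69 0.0829
yellow 69 0.0831
```

The far half rises to 92 mm and the near half sits at about 83 mm (top depth reads about 1 mm high), so the rocker is on. Next is blue.

```bash
python3 -m jog '[[[0,1,20],[0,0,0],1],[[0,0,10],[0,0,0],1],[[0,0,4],[0,0,0],1],[[0,0,3],[0,0,0],1],[[0,0,2],[0,0,0],1],[[0,0,0],[0,0,0],1]]'; python3 -m jog '[[[0,0,2],[0,0,0],1],[[0,0,0],[0,0,0],1],[[0,0,0],[0,0,0],1]]'; python3 st.py
```

```text
t: 6.8
eef_pos: [0.5855, -0.1226, 0.0765]
tool_rot: [0.0, 1.0, 0.031, 0.0]
contact_force: [0.6, -0.4, -0.1]
gripper_width: -0.0
t: 7.18
eef_pos: [0.5856, -0.1227, 0.075]
tool_rot: [0.0, 1.0, 0.031, 0.001]
contact_force: [-1.5, 0.3, 5.5]
gripper_width: 0.002
[[0.998, 0.063, 0.001], [0.063, -0.998, -0.0], [0.001, 0.0, -1.0]] [-1.54  0.25  5.49] 0.0019258359028743923
yaw 3.592583686550747 [ 0.58562522 -0.12266843  0.07502838]
rocker [-21.6 -58.8 -25. ]
blue [ -0.4  -0.7 -20. ]
green [  -0.3 -180.   -20. ]
```

Blue is at its stop: 75.0 mm with the force building up. I'll push one more millimetre to be sure, then lift high, move to green (y -180) and look.

```bash
python3 -m jog '[[[0,0,1],[0,0,0],1],[[0,0,0],[0,0,0],1]]'; python3 -m jog '[[[0,0,-20],[0,0,0],1],[[0,0,-26],[0,0,0],1],[[0,-45,0],[0,0,0],1],[[0,-45,0],[0,0,0],1],[[0,-45,0],[0,0,0],1],[[0,-45,0],[0,0,0],1],[[0,0,0],[0,0,0],1],[[0,0,0],[0,0,0],1]]'; python3 st.py;python3 rk.py
python3 - <<'E'
from h import *
im,d=bot.read_camera("side");a=im[100:260,230:400]
im2,_=bot.read_camera("top");b=im2[180:300,190:400]
cv2.imwrite("pics/s3.png",cv2.resize(a,None,fx=3.5,fy=3.5,interpolation=2)[:,:,::-1]);cv2.imwrite("pics/t3.png",cv2.resize(b,None,fx=3.5,fy=3.5,interpolation=2)[:,:,::-1])
E
```

```text
t: 7.42
eef_pos: [0.5857, -0.1227, 0.0749]
tool_rot: [0.0, 1.0, 0.031, 0.001]
contact_force: [-4.5, 0.5, 13.1]
gripper_width: 0.0
t: 8.43
eef_pos: [0.574, 0.0565, 0.1193]
tool_rot: [0.0, 1.0, 0.031, 0.0]
contact_force: [0.2, -0.8, 0.0]
gripper_width: 0.004
[[0.998, 0.063, 0.0], [0.063, -0.998, -0.001], [0.0, 0.001, -1.0]] [ 0.2  -0.75  0.02] 0.004467583434916943
yaw 3.594410113242712 [0.57398405 0.05645066 0.119272  ]
rocker [-21.3 120.7  19.3]
blue [  0.  178.8  24.4]
green [ 0.  -0.6 24.3]
rocker -27 31 0.0829
rocker -21 31 0.0834
rocker -15 33 0.0829
rocker -9 30 0.0832
rocker -3 29 0.0829
rocker 3 31 0.0844
rocker 9 32 0.0867
rocker 15 27 0.0893
rocker 21 33 0.0911
rocker 27 22 0.0923
blue 71 0.0758
red 0 None
green 199 0.508
yellow 0 None
```

View pics/s3.png

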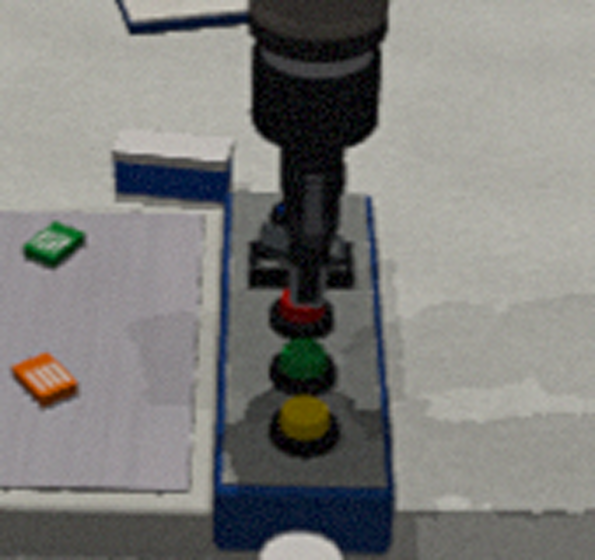

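View pics/t3.png

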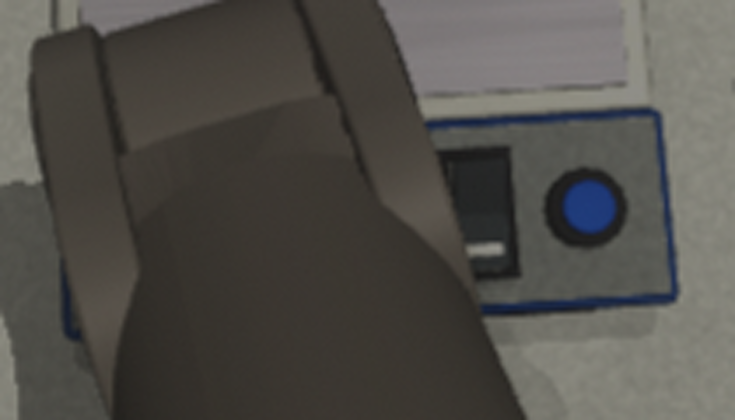

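Rocker's near half is level at 83 mm and blue reads 75.8 mm with the 1 mm bias, so both are down. The tip is over green, offset like it was over blue: tip (308,303), key (302,352) in the side crop. Press.

```bash
python3 -m jog '[[[0,-1,20],[0,0,0],1],[[0,0,14],[0,0,0],1],[[0,0,4],[0,0,0],1],[[0,0,3],[0,0,0],1],[[0,0,2],[0,0,0],1],[[0,0,0],[0,0,0],1]]'; python3 -m jog '[[[0,0,2],[0,0,0],1],[[0,0,0],[0,0,0],1],[[0,0,0],[0,0,0],1]]'; python3 st.py
```

```text
t: 9.48
eef_pos: [0.5741, 0.0581, 0.0765]
tool_rot: [-0.0, 1.0, 0.031, 0.0]
contact_force: [0.1, -0.5, -0.1]
gripper_width: -0.001
t: 9.85
eef_pos: [0.5742, 0.0583, 0.075]
tool_rot: [-0.0, 1.0, 0.031, 0.001]
contact_force: [-2.3, 0.2, 6.0]
gripper_width: -0.002
[[0.998, 0.063, 0.001], [0.063, -0.998, 0.0], [0.001, -0.0, -1.0]] [-2.28  0.19  5.98] -0.0017976751615221024
yaw 3.6053543131407193 [0.57424916 0.05825314 0.07501419]
rocker [-21.6 122.5 -25. ]
blue [ -0.4 180.6 -20. ]
green [ -0.3   1.2 -20. ]
```

```bash
python3 -m jog '[[[0,0,1],[0,0,0],1],[[0,0,0],[0,0,0],1]]'; python3 -m jog '[[[0,0,-20],[0,0,0],1],[[0,0,-40],[0,0,0],1],[[0,0,-60],[0,0,0],1],[[0,0,-40],[0,0,0],1],[[-30,50,0],[0,0,0],1],[[-30,50,0],[0,0,0],1],[[-30,50,0],[0,0,0],1],[[-28,50,0],[0,0,0],1],[[-20,50,0],[0,0,0],1],[[0,60,0],[0,0,0],1],[[0,0,0],[0,0,0],1]]'; python3 st.py;python3 rk.py
python3 - <<'E'
from h import *
im,d=bot.read_camera("side")
im2,_=bot.read_camera("top")
cv2.imwrite("pics/s4.png",im[:,:,::-1]);cv2.imwrite("pics/t4.png",im2[:,:,::-1])
E
```

```text
t: 10.1
eef_pos: [0.5743, 0.0582, 0.0749]
tool_rot: [-0.0, 1.0, 0.031, 0.001]
contact_force: [-3.5, -0.9, 13.3]
gripper_width: -0.001
t: 11.48
eef_pos: [0.4545, -0.2651, 0.2335]
tool_rot: [0.001, 1.0, 0.027, 0.0]
contact_force: [0.1, 0.8, -0.3]
gripper_width: -0.003
[[0.998, 0.055, 0.001], [0.055, -0.998, -0.002], [0.001, 0.002, -1.0]] [ 0.11  0.75 -0.32] -0.002676013077797819
yaw 3.142259229295891 [ 0.45451694 -0.26513383  0.23345367]
rocker [ 116.5 -194.   133.1]
blue [ 138.3 -136.1  138.2]
green [ 136.9 -315.4  137.8]
rocker -27 31 0.0829
rocker -21 31 0.0832
rocker -15 33 0.083
rocker -9 30 0.0829
rocker -3 30 0.0827
rocker 3 32 0.0842
rocker 9 31 0.0867
rocker 15 27 0.0893
rocker 21 32 0.0913
rocker 27 21 0.0917
blue 69 0.0757
red 71 0.0829
green 71 0.076
yellow 69 0.0831
```

View pics/s4.png

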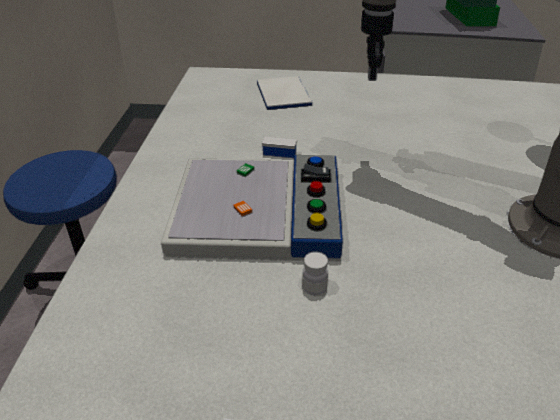

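View pics/t4.png

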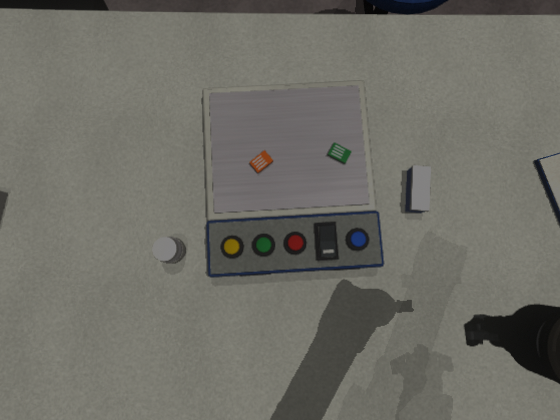

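The arm is clear. The depth readings show the rocker's barred half level, blue and green about 7 mm below red and yellow, and red and yellow still up. The cassettes at (261,162) and (339,153), the jar (169,250) and the slide box (418,189) sit where they did at the start.

```bash
python3 -c "
from station import bot
print(bot.hand_in())"
```

```text
the job is handed in; nothing more can be done
None
```

I pressed the mains rocker on, then the blue key down, then the green key down, in that order. I then moved the arm clear and handed the job in about 11.6 s into the 45 s limit.

| Control | Height at the press, tip against hard stop | Force at the stop | Last depth check from above |
|---|---|---|---|
| Rocker | 82.0 mm | about 17 N | barred half level at about 83 mm |
| Blue key | 74.9 mm | about 13 N | 75.7 mm |
| Green key | 74.9 mm | about 13 N | 76.0 mm |

- **Untouched keys:** red and yellow read 82.9 and 83.1 mm in the last check, so they are still up. The top camera's depth reads about 1 mm high throughout.
- **Loose items:** the cassettes, jar and slide box show at the same pixel positions as at the start.
- **Disagreements:** the networks' top-ranked "blue key" in the first top picture was actually the yellow key, so I used the colours in the picture instead. The side camera placed the keys 3–12 mm off the top view in y, so I relied mainly on the top view. No final check failed.

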